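# Re-lid the fittings tin and take the outer lid off again

## Robot

A 7-joint arm with a two-finger parallel gripper is mounted at the origin on the work surface. World frame = base frame: x ahead of the robot, y to its left, z up, the work surface at z = 0. Lengths are in m, angles in rad, forces in N, time in s.
With the tool pointing down it reaches from about 0.4 to 0.85 m from the base axis. Payload 10.4 kg.
Tool frame: the origin (TCP) lies midway between the tips of the shut fingers; the grasp point (between the pads) lies 19 mm behind it; z points along the fingers, y is the line along which they close (so a half turn about z gives the same grasp; the last joint's range is limited). The gripper opens to 85 mm and grips with 20 to 120 N. Pads are 22 mm wide; open, the fingers measure 114 mm over their backs; the gripper's body (76 mm by 85 mm) begins 54 mm behind the grasp point. The pads swing forward as they close: fully open they stand 13 mm farther back than shut.
Start: joints at [1.318, 0.332, -0.065, 1.46, 0.022, 1.35, -0.088], TCP at [0.142, -0.609, 0.231] pointing down, gripper open.
Joint ranges: [-2.6, 2.6], [-0.5, 2.12], [-1.47, 1.34], [0.16, 2.42], [-1.27, 4.41], [0.06, 2.06], [-2.6, 2.6]. Speed limits (rad/s): [2.22, 2.22, 2.79, 2.79, 3.14, 3.14, 3.14].

## Interface

Orientations are given as [roll, pitch, yaw] about the fixed x, y, z axes, in that order (R = Rz(yaw) Ry(pitch) Rx(roll)).
In Python, from cell import robot gives the robot as it stands. The module is installed in compiled form; this text tells all that it offers.
- The arm moves only by the tool step_arm, never from a script. Its argument "moves" is one flat list of numbers, 7 for each row, row after row: the shift along the world's x, y, z in units of 25 mm (1.0 is 25 mm), then the turn, a rotation vector about the world's x, y, z in degrees, then the closure in counts, from 0 (fully open) to 255 (shut). In form: [dx, dy, dz, wx, wy, wz, jaw, dx, dy, dz, wx, wy, wz, jaw, ...]. A call has 1 to 20 rows; each row is the pose to reach, as a shift and turn from the pose commanded when the call began; what a row does not reach only later rows make up. A row lasts 1/10 s, in which the tool goes at most 50 mm and 8.59 degrees, less where a joint would pass 70% of its speed; a pose out of reach is approached as far as the arm can. A call with a gripper value outside its range is refused whole. The fingers move at their own pace and stop on an object; "force" is the grip in N (left out, the last holds). Time passes only in rows, so rows that repeat a pose let the fingers close. It gives the time, the measured TCP pose, the force, the opening and the grip force at its end, in the units of the state.
- robot.read_state(): the state, without advancing time (a new reading comes with each control period).
- robot.read_camera(name): name is "scene" or "top" or "wrist"; returns the picture (480x640x3 uint8, red, green, blue); there is no depth.
- robot.get_calibration(name): a dict with "vfov" (degrees; the focal length in pixels is half the picture's height over the tangent of half this angle, whatever the lens; pixels are square), "cx", "cy" (the principal point, pixels), "position" and "rotation" of the camera in the world; the wrist camera has in their place "tool_from_camera" (4x4, takes a point from camera to tool coordinates, whose origin is the TCP and whose axes are the flange's). Camera axes: x right, y down, z forward; pixel columns grow to the right and rows downward; lengths in m; the calibration is good to about 2 mm. A picture is of the moment at which its call begins: read the wrist's pose just before it. get_calibration takes no time and is no camera call.
- robot.hand_in(): hands the job in; it is judged then, once.
The state is a dict: "time": time; "qpos": joint angles; "dq": joint speeds; "effort": joint torques, N m; "tool_pos": TCP position; "ee_rot": TCP orientation; "contact_force": force on the tool from outside, world axes, zero at the start; "wrist_torque": the same for the moment, N m; "opening": finger opening in m; "grasp_force": force on a finger pad.
Only numpy, scipy, OpenCV 4.12 (cv2) and the standard library are available. Lean on these libraries where they do the work, as an engineer would, in place of code of your own. Each camera call takes 0.05 s, during which the arm holds its last target. There are 200 camera calls.

## Task

Close the open tin of brass fittings with its inner lid: pick up the nested lid set by the slim stem of the inner lid, lower both lids together all the way down onto the tin before letting go, and let go. Then grip the outer lid by its wide collar and lift it off alone, level, without unseating the inner lid or touching it once the outer lid has come away. Finish while still holding the outer lid up in the air (it goes off for relabelling), with its underside clear above the top of the stem; leave the tin and everything else on the bench where it stands.

Things in the scene. Friction and masses are not known exactly. Their poses are not given: they have to be found in the camera images.
- tin_mouth (a point): Centre of the rim plane of the larger open tin: a round bare-steel tin, 108 mm outside diameter, 70 mm high, mouth 100 mm inside diameter, 4 mm wall, standing loose on the bench and weighing about 1.6 kg with the brass fittings in it. 14 mm below the rim a ledge runs round the inside (84 mm inside diameter), on which the inner lid sits. This point is 70 mm above the bench, z axis up.
- tin: The same larger open tin; origin at the centre of its underside, z axis up. Inner lid seated: the inner lid's origin is 56 mm above this one. Outer lid on the rim: the outer lid's origin is 70 mm above this one.
- stem (a point): Point on the axis of the inner lid's stem, 64 mm above the lid's underside, where the stem stands bare above the outer lid's collar; z axis up the stem. The stem is a round steel post of 16 mm diameter whose top is 76 mm above the lid's underside. With the lids nested, it stands 34 mm proud of the collar through the collar's 26 mm bore.
- inner_lid: Inner lid: round steel disc, 95 mm diameter, 12 mm thick, with the stem rising from its centre out of a low 23 mm boss (about 7 mm high); about 0.15 to 0.3 kg. Origin at the centre of its underside. At the start it lies flat on the bench with the outer lid nested over it; lifted by its stem it carries the outer lid, which lies loose on it.
- collar (a point): Point on the axis of the outer lid's collar, 17 mm above the lid plate's underside (13 mm above its upper face). The collar is a round steel tube rising from the middle of the plate, 40 mm outside diameter, 26 mm bore; its top is 30 mm above the plate's underside, so 26 mm of it stand above the plate's upper face.
- outer_lid: Outer lid: round steel plate, 125 mm diameter, 4 mm thick, with a skirt 8 mm deep hanging down round its edge (119 mm inside diameter) and the collar in the middle; about 0.14 to 0.28 kg. Origin at the centre of the plate's underside, 12 mm above the inner lid's origin when nested. On the tin it rests on the rim, its plate 2 mm above the inner lid.
- small_tin: Bystander, leave alone: small open steel tin, 72 mm diameter, 46 mm high, too small for the lids. Origin under its centre.
- bin: Bystander, leave alone: open-fronted green stacking bin of fittings, 140 x 90 x 70 mm. Origin under its centre.
- elbow: Bystander, leave alone: brass pipe elbow, about 50 x 50 x 32 mm. Origin at the bend, on the bench.
- nut: Bystander, leave alone: large steel hexagon nut, 48 mm across corners, 20 mm high. Origin under its centre.
- wrench: Bystander, leave alone: steel wrench, 180 mm long, lying flat.
- tee: Bystander, leave alone: copper pipe tee, 70 x 50 x 34 mm, lying flat. Origin under the middle of its run.
Not all that is in view belongs to the job. Leave any blue or green look-alike of the outer_lid alone.

How it is judged:
On the way, in this order (a step that is already met when the one before it is completed fails the run):
1. the nested lid set is carried off the bench by the stem (contact force between the fingers and inner_lid above 0.5 N and height (world z) of inner_lid above 0.03 m and z of outer_lid in the frame of inner_lid between 0.008 and 0.02 m and contact force between inner_lid and table below 0.1 N), for 0.2 s.
2. both lids are seated on the tin and let go (z of inner_lid in the frame of tin between 0.0535 and 0.0585 m and horizontal distance between inner_lid and tin below 0.005 m and angle between each of inner_lid, outer_lid's own z axis and vertical below 0.06 rad and z of outer_lid in the frame of tin between 0.067 and 0.074 m and horizontal distance between outer_lid and tin below 0.009 m and contact force between the fingers and inner_lid below 0.1 N and contact force between the fingers and outer_lid below 0.1 N), for 0.1 s.
At the end, for the whole second after the job is handed in: Inner lid on the ledge (depth within 2.5 mm, centre within 5 mm, tilt under 0.06 rad), still, untouched. Outer lid held still by the gripper alone, within 0.2 rad of level, its plate's underside at least 80 mm above the inner lid's underside and 136 mm above the bench. Tin upright (z of inner_lid in the frame of tin between 0.0535 and 0.0585 m and horizontal distance between inner_lid and tin below 0.005 m and angle between inner_lid's own z axis and vertical below 0.06 rad and z of outer_lid in the frame of inner_lid above 0.08 m and height (world z) of outer_lid above 0.136 m and angle between outer_lid's own z axis and vertical below 0.2 rad and contact force between the fingers and outer_lid above 0.5 N and contact force between each of outer_lid, the fingers and inner_lid below 0.05 N and contact force between outer_lid and tin below 0.05 N and linear speed of outer_lid below 0.03 m/s and linear speed of inner_lid below 0.02 m/s and angle between tin's own z axis and vertical below 0.05 rad); the arm keeps its last pose, push and grip.
It fails at once if the lid set is let go above the tin, before it is down in the mouth (horizontal distance between inner_lid and tin below 0.08 m and z of inner_lid in the frame of tin above 0.064 m and contact force between the fingers and inner_lid below 0.02 N).
It fails at once if the outer lid is taken off an inner lid that is not seated on the tin (z of outer_lid in the frame of inner_lid above 0.03 m and not (z of inner_lid in the frame of tin between 0.0535 and 0.0585 m and horizontal distance between inner_lid and tin below 0.005 m and angle between inner_lid's own z axis and vertical below 0.06 rad)).
It fails at once if the inner lid is touched once the outer lid has come away (z of outer_lid in the frame of inner_lid above 0.085 m and contact force between any of the arm, the fingers and inner_lid above 0.3 N).
It fails at once if the tin is shoved or tipped (distance of tin from where it was at the start of the episode above 0.03 m or angle between tin's own z axis and vertical above 0.15 rad).
It fails at once if something else on the bench is shoved aside (distance of any of small_tin, bin, elbow, nut, wrench, tee from where it was at the start of the episode above 0.03 m).
It also fails if it takes over 51 s, if anything falls off the work surface, if the arm or the gripper's body presses on something with over 40 N, if the wrist force passes 120 N, or if a joint passes its speed limit or range.

## Working session

There is one attempt and no reset: what is moved stays moved. The work goes in short steps, Python scripts to look and compute and a tool call to move; the robot and the scene stay as the last step left them, time stands still between calls to the robot, and variables do not carry over. Pictures are saved under pics/ and viewed, at most 11 in all, crops included, and the job is handed in when it is done.

Besides the shell and the picture viewer there is one more tool, called by a JSON object that holds its "fn" and its "kwargs", one argument or row to a line. step_arm: Moves the arm, as the interface text tells. Its arguments: {"type":"object","properties":{"moves":{"type":"array","items":{"type":"number"}},"force":{"type":"number"}},"required":["moves"]}

```bash
mkdir -p pics
cat > h.py <<'E'
import numpy as np,cv2
from cell import robot
from scipy.spatial.transform import Rotation as R
def shot(n,f):
    s=robot.read_state(); im=robot.read_camera(n); cv2.imwrite('pics/'+f,im[:,:,::-1]); return s,im
def cam(n,s=None):
    c=robot.get_calibration(n); f=240/np.tan(np.radians(c['vfov'])/2)
    if n=='wrist':
        T=np.array(c['tool_from_camera']); Rw=R.from_euler('xyz',s['ee_rot']).as_matrix()
        return f,c['cx'],c['cy'],Rw@T[:3,3]+s['tool_pos'],Rw@T[:3,:3]
    return f,c['cx'],c['cy'],np.array(c['position']),np.array(c['rotation'])
def ray(C,u,v):
    f,cx,cy,p,Rm=C; return p,Rm@np.array([(u-cx)/f,(v-cy)/f,1])
def onz(C,u,v,z):
    p,d=ray(C,u,v); return p+d*(z-p[2])/d[2]
def proj(C,P):
    f,cx,cy,p,Rm=C; q=Rm.T@(np.array(P)-p); return cx+f*q[0]/q[2],cy+f*q[1]/q[2]
E
python3 - <<'E'
from h import *
a=shot('top','top0.png');b=shot('scene','scene0.png');print(robot.read_state())
for n in('top','scene','wrist'):print(n,robot.get_calibration(n))
E
```

```text
{'time': 0.1, 'qpos': array([ 1.31841986,  0.33280301, -0.06468963,  1.46086743,  0.02158856,
        1.34986928, -0.08849061]), 'dq': array([ 0.00011842, -0.00128522, -0.00036279, -0.00125633, -0.00059185,
       -0.00077802,  0.00015719]), 'effort': array([ 1.58113809e-03, -6.26746130e+01,  4.92015306e-02, -3.92429209e+01,
        1.62454433e-02,  6.98635820e-03,  3.75560558e-05]), 'tool_pos': array([ 0.14226992, -0.60825269,  0.23059417]), 'ee_rot': array([-3.14034131e+00,  4.80926736e-05,  2.29793003e-01]), 'contact_force': array([ 0.89096592, -0.41464129,  0.62269667]), 'wrist_torque': array([ 0.01429131, -0.03172117, -0.04645089]), 'grasp_force': 0.0, 'opening': 0.08539624277627203}
top {'vfov': 52.84920745624167, 'cx': 317.5021133479189, 'cy': 236.5170950881194, 'position': array([0.36336471, 0.00604083, 1.15473704]), 'rotation': array([-3.02401117, -0.02081205, -1.59117142])}
scene {'vfov': 55.66485944333153, 'cx': 324.43829733340664, 'cy': 237.7260565664913, 'position': array([ 0.88392794, -0.46109758,  1.0727951 ]), 'rotation': array([-2.6019811 , -0.01092785,  0.68286295])}
wrist {'vfov': 58.628065640273974, 'cx': 323.3401091888226, 'cy': 243.23830844905658, 'tool_from_camera': array([[ 1.38803825e-03, -9.51987918e-01, -3.06132451e-01,
         7.73950686e-02],
       [ 9.99998839e-01,  1.51407898e-03, -1.74265299e-04,
         5.28851351e-04],
       [ 6.29407169e-04, -3.06131853e-01,  9.51988914e-01,
        -1.42697384e-01],
       [ 0.00000000e+00,  0.00000000e+00,  0.00000000e+00,
         1.00000000e+00]])}
```

View pics/top0.png

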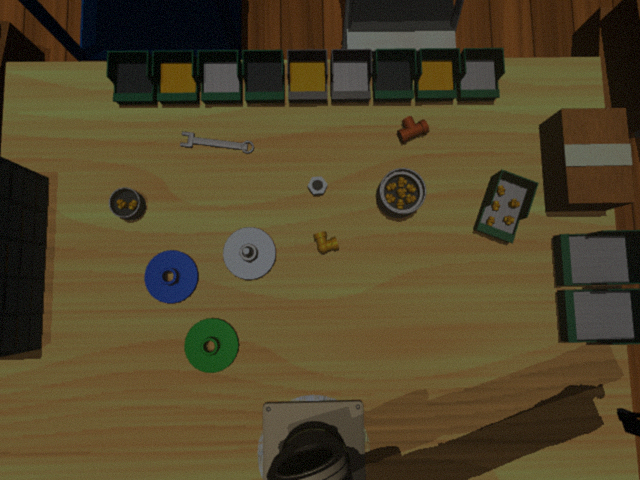

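View pics/scene0.png

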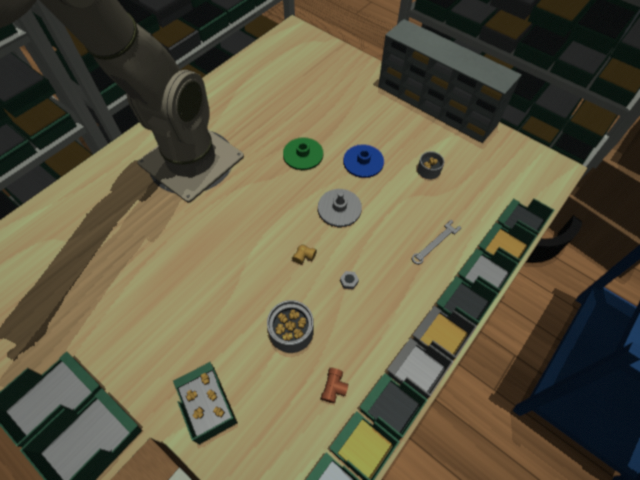

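The top view shows the grey lid set at about (249,253) and the large tin at (402,192). The scene view shows the set at about (340,208) and the tin at (290,326). Both also show the blue and green look-alikes. Next I fit ellipses for the rough positions.

```bash
sed -i "s/np.array(c\['rotation'\])/R.from_euler('xyz',c['rotation']).as_matrix()/" h.py
cat >> h.py <<'E'
def tri(*rays):
    A=np.zeros((3,3));b=np.zeros(3)
    for p,d in rays:
        d=d/np.linalg.norm(d);M=np.eye(3)-np.outer(d,d);A+=M;b+=M@p
    return np.linalg.solve(A,b)
def blobs(im,m,amin=200):
    m=cv2.morphologyEx(m.astype(np.uint8)*255,cv2.MORPH_CLOSE,np.ones((3,3)))
    cs,_=cv2.findContours(m,cv2.RETR_EXTERNAL,cv2.CHAIN_APPROX_NONE)
    return [c for c in cs if cv2.contourArea(c)>amin]
E
python3 - <<'E'
from h import *
C={n:cam(n) for n in('top','scene')}
for n,pts in(('top',[(249,253),(402,192)]),('scene',[(340,208),(290,326)])):
    im=cv2.imread(f'pics/{n}0.png');h=cv2.cvtColor(im,cv2.COLOR_BGR2HSV)
    m=(h[:,:,1]<60)
    for c in blobs(im,m):
        (x,y),ax,an=cv2.fitEllipse(cv2.convexHull(c))
        for p in pts:
            if np.hypot(x-p[0],y-p[1])<15:print(n,x,y,ax,an,cv2.contourArea(c),onz(C[n],x,y,.016),onz(C[n],x,y,.07))
for a,b in(((249,253),(340,208)),((402,192),(290,326))):
    print(tri(ray(C['top'],*a),ray(C['scene'],*b)))
E
```

```text
top 248.97116088867188 252.9281768798828 (52.34883117675781, 52.789093017578125) 43.65315628051758 2109.5 [0.46133113 0.14202015 0.016     ] [0.45668547 0.13557188 0.07      ]
top 401.3604736328125 191.86575317382812 (46.50096893310547, 49.33339309692383) 40.48584747314453 1641.5 [ 0.602105   -0.22470339  0.016     ] [ 0.59078371 -0.21376128  0.07      ]
scene 290.13958740234375 325.25848388671875 (47.454322814941406, 52.69062423706055) 175.86544799804688 1897.5 [ 0.58552823 -0.20790839  0.016     ] [ 0.60077583 -0.22084582  0.07      ]
scene 339.22711181640625 207.10572814941406 (37.87919235229492, 44.33322525024414) 94.31133270263672 1272.5 [0.46209585 0.14201859 0.016     ] [0.48365058 0.11120063 0.07      ]
[0.46250163 0.14356216 0.00983231]
[ 0.59535516 -0.21846347  0.05007197]
```

{"fn": "step_arm", "kwargs": {
  "moves": [18.1,15.6,0,0,0,0,0,18.1,15.6,0,0,0,0,0,18.1,15.6,0,0,0,0,0,18.1,15.6,0,0,0,0,0,18.1,15.6,0,0,0,0,0,18.1,15.6,0,0,0,0,0,18.1,15.6,0,0,0,0,0,18.1,15.6,0,0,0,0,0,18.1,15.6,0,0,0,0,0,18.1,15.6,0,0,0,0,0,18.1,15.6,0,0,0,0,0,18.1,15.6,0,0,0,0,0,18.1,15.6,0,0,0,0,0,18.1,15.6,0,0,0,0,0,18.1,15.6,0,0,0,0,0,18.1,15.6,0,0,0,0,0]
}}

```text
time: 1.7
tool_pos: [0.594, -0.2201, 0.2313]
ee_rot: [3.141, 0.0, 0.228]
contact_force: [0.7, -0.3, 0.2]
opening: 0.0855
grasp_force: 0.0
```

Run:
```python
from h import *
s,_=shot('wrist','w1.png');print(s['tool_pos'],s['ee_rot'],s['time']);np.save('s1.npy',s,allow_pickle=True)
print(proj(cam('wrist',s),[.595,-.217,.07]))
```

```text
[ 0.59404258 -0.22011328  0.23134452] [3.14092872e+00 4.91105793e-04 2.27536724e-01] 1.7
(np.float64(318.7338411977236), np.float64(214.482149195731))
```

View pics/w1.png

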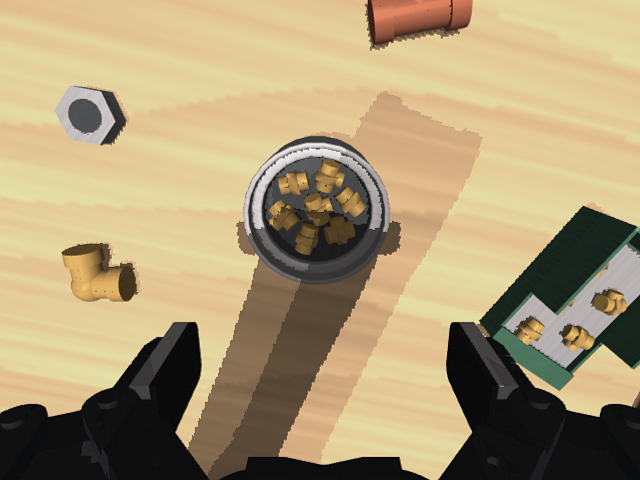

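The wrist view shows the tin rim centred at about (317,211), spanning columns 245 to 390. The fingers are at the bottom, and nothing blocks the rim. I'll take a second view from a shifted spot and triangulate.

{"fn": "step_arm", "kwargs": {
  "moves": [-2,2,0,0,0,0,0,-2,2,0,0,0,0,0,-2,2,0,0,0,0,0,-2,2,0,0,0,0,0,-2,2,0,0,0,0,0]
}}

```text
time: 2.25
tool_pos: [0.545, -0.1699, 0.2315]
ee_rot: [3.141, -0.0, 0.228]
contact_force: [-0.6, 0.2, 0.6]
opening: 0.0855
grasp_force: 0.0
```

Run:
```python
from h import *
s1=np.load('s1.npy',allow_pickle=True).item()
s2,_=shot('wrist','w2.png');np.save('s2.npy',s2,allow_pickle=True)
out=[];big=np.zeros((480,1280,3),np.uint8)
for i,(s,f) in enumerate(((s1,'w1'),(s2,'w2'))):
    im=cv2.imread(f'pics/{f}.png');C=cam('wrist',s)
    h=cv2.cvtColor(im,cv2.COLOR_BGR2HSV)
    u0,v0=proj(C,[.595,-.217,.07])
    m=(h[:,:,1]<70)
    best=[]
    for c in blobs(im,m,2000):
        hull=cv2.convexHull(c)
        if cv2.pointPolygonTest(hull,(u0,v0),False)<0: continue
        e=cv2.fitEllipse(c if 0 else hull);print(f,'hull ellipse',e,cv2.contourArea(hull))
        cv2.drawContours(im,[hull],-1,(0,0,255),1)
    b=(h[:,:,2]>0)
    big[:,640*i:640*i+640]=im
    out.append((C,u0,v0))
cr=np.hstack([cv2.resize(big[int(v)-100:int(v)+100,640*i+int(u)-100:640*i+int(u)+100],(400,400),interpolation=cv2.INTER_NEAREST) for i,(C,u,v) in enumerate(out)])
print([(int(u)-100,int(v)-100) for _,u,v in out])
cv2.imwrite('pics/c12.png',cr)
```

```text
w1 hull ellipse ((316.13018798828125, 211.04354858398438), (145.4807586669922, 147.9014434814453), 172.70828247070312) 16809.0
w2 hull ellipse ((399.81329345703125, 162.14529418945312), (151.5522003173828, 156.56991577148438), 49.77481460571289) 18490.5
[(218, 114), (303, 64)]
```

View pics/c12.png

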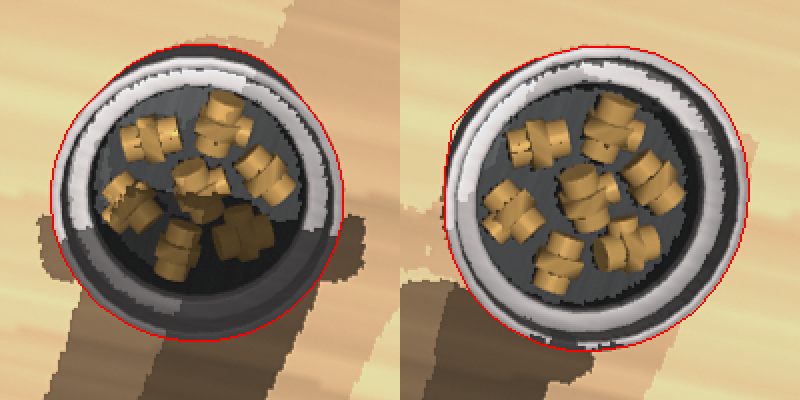

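In both crops the rim is the outer light ring. The tin's side shows only on the edge nearest the camera, so I'll fit the far arc.

```bash
cat >> h.py <<'E'
from scipy.optimize import least_squares
def rimfit(C,hull,z,c0,r=None,k=0.0):
    P=np.array([onz(C,u,v,z)[:2] for u,v in hull.reshape(-1,2)])
    d=C[3][:2]-np.array(c0); d/=np.linalg.norm(d)
    c=np.array(c0)
    for _ in range(3):
        q=P[(P-c)@d<k]
        if r is None:
            o=least_squares(lambda x:np.hypot(*(q-x[:2]).T)-x[2],[*c,.054],loss='soft_l1',f_scale=.001)
        else: o=least_squares(lambda x:np.hypot(*(q-x).T)-r,c,loss='soft_l1',f_scale=.001)
        c=o.x[:2]
    return o.x,np.sqrt(np.mean(o.fun**2))
E
python3 - <<'E'
from h import *
for z in(.06,.065,.07,.075):
  for f in '12':
    s=np.load(f's{f}.npy',allow_pickle=True).item();C=cam('wrist',s)
    im=cv2.imread(f'pics/w{f}.png');h=cv2.cvtColor(im,cv2.COLOR_BGR2HSV)
    u,v=proj(C,[.595,-.217,.07])
    hull=[cv2.convexHull(c) for c in blobs(im,h[:,:,1]<70,2000)]
    hull=[c for c in hull if cv2.pointPolygonTest(c,(u,v),False)>0][0]
    cc=cv2.drawContours(np.zeros(im.shape[:2],np.uint8),[hull],-1,255,1);hh=np.argwhere(cc)[:,::-1]
    print(z,f,rimfit(C,hh,z,(.595,-.217)),rimfit(C,hh,z,(.595,-.217),.0543))
E
```

```text
0.06 1 (array([ 0.5903224 , -0.21591906,  0.05527651]), np.float64(0.00022758007681002263)) (array([ 0.58912575, -0.21613299]), np.float64(0.00048780526700727985))
0.06 2 (array([ 0.59199629, -0.21754692,  0.05521191]), np.float64(0.00023524063567360742)) (array([ 0.59157566, -0.21862539]), np.float64(0.00044364475079864297))
0.065 1 (array([ 0.59158489, -0.21571437,  0.0543963 ]), np.float64(0.00022395611417748562)) (array([ 0.59146524, -0.215734  ]), np.float64(0.000228405564891975))
0.065 2 (array([ 0.59244926, -0.21651665,  0.05433335]), np.float64(0.0002314972881752049)) (array([ 0.59243349, -0.21655647]), np.float64(0.00023191681388624885))
0.07 1 (array([ 0.59284738, -0.21550968,  0.05351609]), np.float64(0.00022033215993671153)) (array([ 0.59381599, -0.21533599]), np.float64(0.0004200765961966296))
0.07 2 (array([ 0.59290223, -0.21548639,  0.05345479]), np.float64(0.00022775394588962994)) (array([ 0.59330819, -0.21448132]), np.float64(0.00042047433050810136))
0.075 1 (array([ 0.59410987, -0.21530499,  0.05263588]), np.float64(0.00021670821358927504)) (array([ 0.5961461 , -0.21496893]), np.float64(0.0008009539805984252))
0.075 2 (array([ 0.59335521, -0.21445613,  0.05257623]), np.float64(0.00022401060853907709)) (array([ 0.59418803, -0.21243084]), np.float64(0.0007728627153147637))
```

{"fn": "step_arm", "kwargs": {
  "moves": [-3.3,12.5,0,0,0,0,0,-3.3,12.5,0,0,0,0,0,-3.3,12.5,0,0,0,0,0,-3.3,12.5,0,0,0,0,0,-3.3,12.5,0,0,0,0,0,-3.3,12.5,0,0,0,0,0,-3.3,12.5,0,0,0,0,0,-3.3,12.5,0,0,0,0,0,-3.3,12.5,0,0,0,0,0,-3.3,12.5,0,0,0,0,0]
}}

```text
time: 3.3
tool_pos: [0.463, 0.1425, 0.2312]
ee_rot: [3.142, 0.0, 0.228]
contact_force: [-0.1, 0.3, 0.2]
opening: 0.0855
grasp_force: 0.0
```

Run:
```python
from h import *
s,_=shot('wrist','w3.png');print(s['tool_pos'],s['ee_rot'],s['time']);np.save('s3.npy',s,allow_pickle=True)
print(proj(cam('wrist',s),[.462,.142,.076]))
```

```text
[0.46303818 0.14247767 0.23115904] [3.14155985e+00 3.59920071e-04 2.27553195e-01] 3.3
(np.float64(323.0259754937394), np.float64(220.3222334937262))
```

View pics/w3.png

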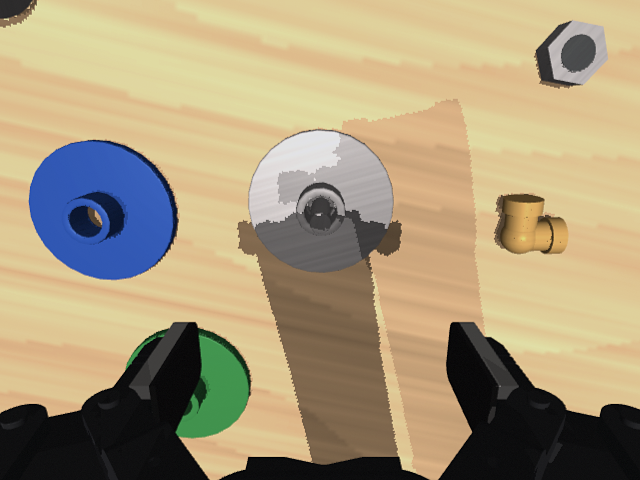

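The lid set fills the centre of the view: plate centred at about (321,200), stem and collar at about (320,210). A second, lower and shifted view will give stem position and height.

{"fn": "step_arm", "kwargs": {
  "moves": [-1.2,1.2,-2,0,0,0,0,-1.2,1.2,-2,0,0,0,0,-1.2,1.2,-2,0,0,0,0,-1.2,1.2,-2,0,0,0,0]
}}

```text
time: 3.75
tool_pos: [0.4333, 0.1731, 0.182]
ee_rot: [3.141, -0.001, 0.229]
contact_force: [0.0, 0.4, 1.0]
opening: 0.0854
grasp_force: 0.0
```

Run:
```python
from h import *
s2,_=shot('wrist','w4.png');np.save('s4.npy',s2,allow_pickle=True)
ims=[];
for f in '34':
    s=np.load(f's{f}.npy',allow_pickle=True).item();C=cam('wrist',s);im=cv2.imread(f'pics/w{f}.png')
    u,v=map(int,proj(C,[.462,.142,.055]));ims.append(cv2.resize(im[v-50:v+50,u-50:u+50],(400,400),interpolation=cv2.INTER_NEAREST));print(u-50,v-50)
    h=cv2.cvtColor(im,cv2.COLOR_BGR2HSV)
    hull=[cv2.convexHull(c) for c in blobs(im,h[:,:,1]<70,2000)]
    hull=[c for c in hull if cv2.pointPolygonTest(c,(u,v),False)>0]
    if hull:
        cc=cv2.drawContours(np.zeros(im.shape[:2],np.uint8),[hull[0]],-1,255,1);hh=np.argwhere(cc)[:,::-1]
        print(f,rimfit(C,hh,.016,(.462,.142)))
cv2.imwrite('pics/c34.png',np.hstack(ims))
```

```text
273 163
3 (array([0.45971265, 0.1439497 , 0.06193573]), np.float64(0.0002703035877042269))
329 148
4 (array([0.51054168, 0.14144734, 0.10763027]), np.float64(0.021912285238922427))
```

View pics/c34.png

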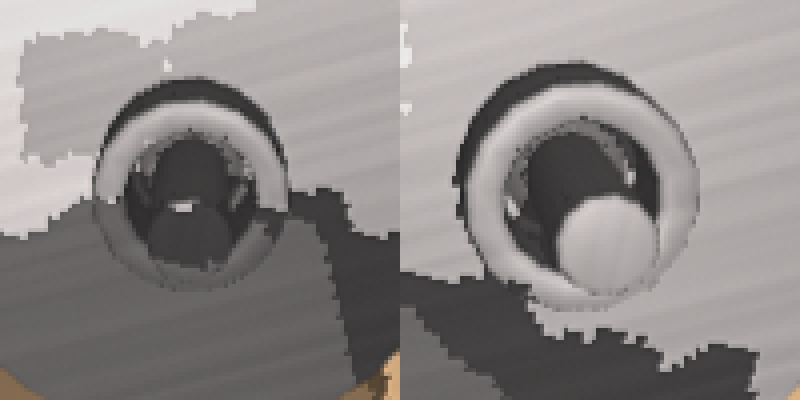

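The right crop shows the stem-top disc at crop (208,246), giving pixel (381,209.5), and the collar top at about (374.8,197.6). In the left crop the stem top is at about (320.5,219.3) and the collar at (320.9,212.2).

Run:
```python
from h import *
s=[np.load(f's{f}.npy',allow_pickle=True).item() for f in '34'];C=[cam('wrist',x) for x in s]
print('stem',tri(ray(C[0],320.5,219.3),ray(C[1],381,209.5)),onz(C[0],320.5,219.3,.076),onz(C[1],381,209.5,.076))
print('collar',tri(ray(C[0],320.9,212.2),ray(C[1],374.75,197.6)),onz(C[0],320.9,212.2,.042),onz(C[1],374.75,197.6,.042))
print(s[1]['tool_pos'],s[1]['ee_rot'])
```

```text
stem [0.45983912 0.14315462 0.0716305 ] [0.46232592 0.14394268 0.076     ] [0.45935863 0.14336745 0.076     ]
collar [0.45948585 0.14322607 0.0420973 ] [0.45937946 0.14317682 0.042     ] [0.45955075 0.14325684 0.042     ]
[0.43328369 0.17308228 0.18200657] [ 3.14128068e+00 -5.52506681e-04  2.28913845e-01]
```

{"fn": "step_arm", "kwargs": {
  "moves": [1.06,-1.19,-1.5,0,0,0,0,1.06,-1.19,-1.5,0,0,0,0,1.06,-1.19,-1.5,0,0,0,0,1.06,-1.19,-3,0,0,0,0,1.06,-1.19,-4.2,0,0,0,0,1.06,-1.19,-5.0,0,0,0,0,1.06,-1.19,-5.4,0,0,0,0,1.06,-1.19,-5.4,0,0,0,0,1.06,-1.19,-5.4,0,0,0,0]
}}

```text
time: 4.7
tool_pos: [0.4597, 0.1446, 0.0477]
ee_rot: [3.142, -0.002, 0.23]
contact_force: [-0.3, 0.2, 0.7]
opening: 0.0854
grasp_force: 0.0
```

Run:
```python
from h import *
s,_=shot('wrist','w5.png');print(s['tool_pos'],s['ee_rot'],s['time'],s['contact_force'])
```

```text
[0.45973546 0.14463062 0.04765399] [ 3.14159010e+00 -1.73007345e-03  2.29852506e-01] 4.7 [-0.26354995  0.2235104   0.73731472]
```

View pics/w5.png

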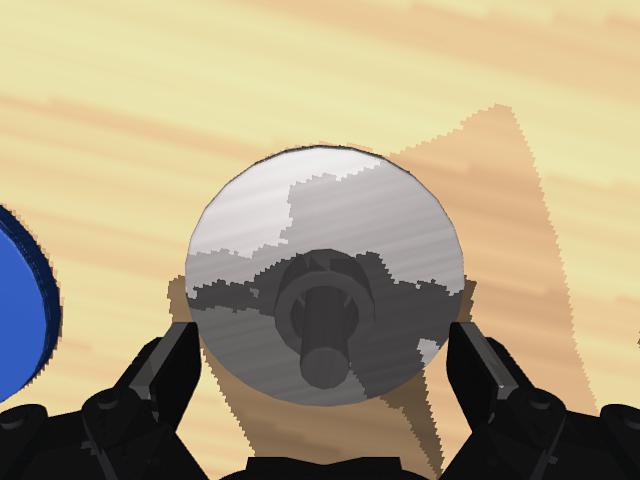

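The stem (324,368) stands midway between the open pads, which sit clear of the plate. I'll close on it.

{"fn": "step_arm", "kwargs": {
  "moves": [0,-0.04,0,0,0,0,0,0,-0.04,0,0,0,0,255,0,-0.04,0,0,0,0,255,0,-0.04,0,0,0,0,255,0,-0.04,0,0,0,0,255,0,-0.04,0,0,0,0,255,0,-0.04,0,0,0,0,255,0,-0.04,0,0,0,0,255,0,-0.04,0,0,0,0,255,0,-0.04,0,0,0,0,255,0,-0.04,0,0,0,0,255,0,-0.04,0,0,0,0,255],
  "force": 80
}}

```text
time: 5.95
tool_pos: [0.459, 0.1433, 0.0465]
ee_rot: [3.142, -0.0, 0.23]
contact_force: [-1.5, -0.1, 4.7]
opening: 0.0137
grasp_force: 78.0
```

{"fn": "step_arm", "kwargs": {
  "moves": [0,0,0.5,0,0,0,255,0,0,1,0,0,0,255,0,0,1.8,0,0,0,255,0,0,2.6,0,0,0,255,0,0,3.4,0,0,0,255,0,0,4.2,0,0,0,255,0,0,5,0,0,0,255,0,0,5,0,0,0,255,0,0,5,0,0,0,255]
}}

```text
time: 6.85
tool_pos: [0.4587, 0.1429, 0.1712]
ee_rot: [3.141, -0.0, 0.23]
contact_force: [-0.4, -0.4, -5.3]
opening: 0.0139
grasp_force: 78.4
```

Run:
```python
from h import *
s,w=shot('wrist','w6.png');print(s['tool_pos'],s['ee_rot'],s['time'],s['contact_force'],s['wrist_torque'])
np.save('s6.npy',s,allow_pickle=True)
_,a=shot('scene','sc6.png')
u,v=map(int,proj(cam('scene'),[.459,.143,.14]));cv2.imwrite('pics/c6.png',np.hstack([w[180:480,150:510],cv2.resize(a[v-75:v+75,u-90:u+90],(360,300))])[:,:,::-1])
```

```text
[0.45874011 0.14293071 0.17123596] [ 3.14104591e+00 -3.50923630e-04  2.29592229e-01] 6.85 [-0.44271017 -0.4236381  -5.31762213] [-0.04424869  0.03546644 -0.01234656]
```

View pics/c6.png

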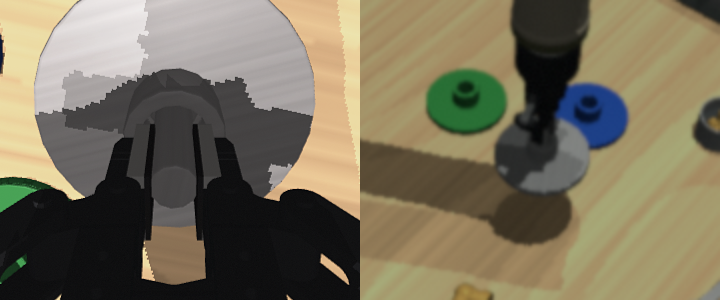

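Both lids hang level from the stem (wrist pixel (325,367)), and the force reading of about −5.3 N matches both lids together. Next I work out the shift to the tin.

Run:
```python
from h import *
s=np.load('s6.npy',allow_pickle=True).item();C=cam('wrist',s)
z=s['tool_pos'][2]+.0295
p=onz(C,325,367,z);print(p,(np.array([.5929,-.2155])-p[:2])/.025)
im=cv2.imread('pics/w6.png');h=cv2.cvtColor(im,cv2.COLOR_BGR2HSV)
u,v=proj(C,[*p[:2],z-.06]);m=h[:,:,1]<50;m[300:]=0
hull=[cv2.convexHull(c) for c in blobs(im,m,2000)]
hull=max(hull,key=cv2.contourArea)
# upper arc of plate: top face is the near edge silhouette
q=np.array([onz(C,a,b,z-.06)[:2] for a,b in hull.reshape(-1,2) if b<295])
o=least_squares(lambda x:np.hypot(*(q-x[:2]).T)-x[2],[*p[:2],.0625],loss='soft_l1',f_scale=.001);print(o.x,np.abs(o.fun).mean())
```

```text
[0.46005924 0.14215457 0.20073596] [  5.31363026 -14.30618263]
[0.46023105 0.14248888 0.0614042 ] 0.0001674116715251346
```

{"fn": "step_arm", "kwargs": {
  "moves": [0.2,-0.5,0,0,0,0,255,0.6,-1.5,0,0,0,0,255,1.1,-3,0,0,0,0,255,1.7,-4.5,0,0,0,0,255,2.2,-6,0,0,0,0,255,2.8,-7.5,0,0,0,0,255,3.3,-9,0,0,0,0,255,3.9,-10.5,0,0,0,0,255,4.5,-12,0,0,0,0,255,4.9,-13.2,0,0,0,0,255,5.2,-14,0,0,0,0,255,5.32,-14.32,0,0,0,0,255,5.32,-14.32,0,0,0,0,255,5.32,-14.32,0,0,0,0,255,5.32,-14.32,0,0,0,0,255]
}}

```text
time: 8.45
tool_pos: [0.5918, -0.2131, 0.1713]
ee_rot: [-3.141, 0.0, 0.232]
contact_force: [-0.1, 0.3, -4.4]
opening: 0.0138
grasp_force: 78.5
```

Run:
```python
from h import *
s,w=shot('wrist','w7.png');print(s['tool_pos'],s['ee_rot'],s['time'],s['contact_force'],s['opening'])
z=s['tool_pos'][2]+.0295;C=cam('wrist',s)
im=cv2.imread('pics/w7.png');h=cv2.cvtColor(im,cv2.COLOR_BGR2HSV)
m=h[:,:,1]<50;m[300:]=0
hull=max([cv2.convexHull(c) for c in blobs(im,m,2000)],key=cv2.contourArea)
q=np.array([onz(C,a,b,z-.06)[:2] for a,b in hull.reshape(-1,2) if b<295])
o=least_squares(lambda x:np.hypot(*(q-x[:2]).T)-x[2],[.593,-.215,.0625],loss='soft_l1',f_scale=.001);print(o.x,np.abs(o.fun).mean())
```

```text
[ 0.59180552 -0.21314822  0.17132604] [-3.14104873e+00  5.03812800e-05  2.31884467e-01] 8.45 [-0.0506229   0.31691055 -4.35464123] 0.013831306221469598
[ 0.59343001 -0.21324683  0.06137215] 0.00027804687167339595
```

{"fn": "step_arm", "kwargs": {
  "moves": [-0.01,-0.08,-0.5,0,0,0,255,-0.01,-0.08,-1,0,0,0,255,-0.01,-0.08,-1.4,0,0,0,255,-0.01,-0.08,-1.7,0,0,0,255,-0.01,-0.08,-1.9,0,0,0,255,-0.01,-0.08,-1.9,0,0,0,255,-0.01,-0.08,-1.9,0,0,0,255]
}}

```text
time: 9.2
tool_pos: [0.5918, -0.2168, 0.1241]
ee_rot: [3.141, -0.0, 0.23]
contact_force: [0.0, -0.1, -4.8]
opening: 0.0142
grasp_force: 78.5
```

{"fn": "step_arm", "kwargs": {
  "moves": [0,0.05,0,0,0,0,255,0,0.05,0,0,0,0,255,0,0.05,-0.1,0,0,0,255,0,0.05,-0.2,0,0,0,255,0,0.05,-0.2,0,0,0,255]
}}

```text
time: 9.7
tool_pos: [0.5913, -0.2156, 0.1183]
ee_rot: [-3.141, 0.001, 0.23]
contact_force: [-0.8, 0.5, -5.8]
opening: 0.0136
grasp_force: 78.5
```

{"fn": "step_arm", "kwargs": {
  "moves": [0.02,0,-0.1,0,0,0,255,0.02,0,-0.2,0,0,0,255,0.02,0,-0.3,0,0,0,255,0.02,0,-0.4,0,0,0,255,0.02,0,-0.48,0,0,0,255,0.02,0,-0.48,0,0,0,255]
}}

```text
time: 10.3
tool_pos: [0.5919, -0.2155, 0.1064]
ee_rot: [-3.141, 0.0, 0.23]
contact_force: [0.2, -0.5, -5.5]
opening: 0.0136
grasp_force: 78.5
```

No contact so far, so the lid is inside the mouth. I'll continue slowly to the ledge.

{"fn": "step_arm", "kwargs": {
  "moves": [0,0,-0.05,0,0,0,255,0,0,-0.1,0,0,0,255,0,0,-0.14,0,0,0,255,0,0,-0.16,0,0,0,255,0,0,-0.16,0,0,0,255]
}}

```text
time: 10.8
tool_pos: [0.5923, -0.2156, 0.1031]
ee_rot: [3.141, -0.0, 0.23]
contact_force: [0.6, -1.0, -2.4]
opening: 0.0141
grasp_force: 78.5
```

{"fn": "step_arm", "kwargs": {
  "moves": [0,0,-0.04,0,0,0,255,0,0,-0.08,0,0,0,255,0,0,-0.11,0,0,0,255,0,0,-0.11,0,0,0,255]
}}

```text
time: 11.2
tool_pos: [0.5925, -0.2156, 0.1025]
ee_rot: [3.14, -0.001, 0.23]
contact_force: [-8.4, 2.1, 16.7]
opening: 0.0136
grasp_force: 81.1
```

{"fn": "step_arm", "kwargs": {
  "moves": [0,0,0.04,0,0,0,255,0,0,0.04,0,0,0,255,0,0,0.04,0,0,0,0,0,0,0.04,0,0,0,0,0,0,0.04,0,0,0,0,0,0,0.04,0,0,0,0,0,0,0.04,0,0,0,0,0,0,0.04,0,0,0,0,0,0,0.04,0,0,0,0,0,0,0.04,0,0,0,0]
}}

```text
time: 12.2
tool_pos: [0.5921, -0.2156, 0.1011]
ee_rot: [3.142, 0.0, 0.23]
contact_force: [0.3, -0.1, -0.6]
opening: 0.0856
grasp_force: 0.0
```

Run:
```python
from h import *
s,w=shot('wrist','w8.png');print(s['tool_pos'],s['ee_rot'],s['time'],s['contact_force'],s['opening'])
np.save('s8.npy',s,allow_pickle=True)
```

```text
[ 0.59213234 -0.21560366  0.10106277] [3.14151266e+00 3.23192077e-06 2.29800560e-01] 12.2 [ 0.27363776 -0.12881676 -0.59565201] 0.08556529131625548
```

View pics/w8.png

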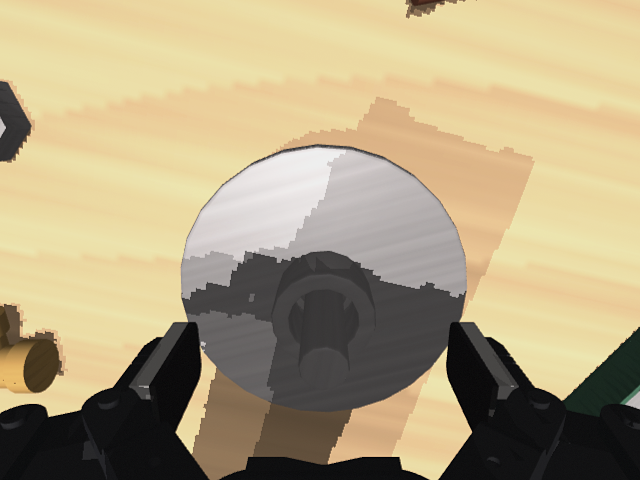

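The inner lid is seated: the plate centre and size match the predicted height. The stem top is at (324,365) and the collar is centred between the pads at u≈323.5. I'll descend open and close on the collar.

{"fn": "step_arm", "kwargs": {
  "moves": [0,0,-0.4,0,0,0,0,0,0,-0.8,0,0,0,0,0,0,-1.06,0,0,0,0,0,0,-1.06,0,0,0,0,0,0,-1.06,0,0,0,0]
}}

```text
time: 12.75
tool_pos: [0.5921, -0.2155, 0.0743]
ee_rot: [-3.141, 0.0, 0.23]
contact_force: [0.3, -0.2, -0.2]
opening: 0.0852
grasp_force: 0.0
```

{"fn": "step_arm", "kwargs": {
  "moves": [0,0,0,0,0,0,80,0,0,0,0,0,0,80,0,0,0,0,0,0,80,0,0,0,0,0,0,80,0,0,0,0,0,0,80],
  "force": 50
}}

```text
time: 13.25
tool_pos: [0.5922, -0.2156, 0.0747]
ee_rot: [3.141, -0.0, 0.23]
contact_force: [0.2, -0.6, -0.4]
opening: 0.0589
grasp_force: 0.0
```

Run:
```python
from h import *
s,w=shot('wrist','w9.png');print(s['tool_pos'],s['ee_rot'],s['time'],s['contact_force'],s['opening'])
```

```text
[ 0.59216925 -0.21562084  0.07468567] [ 3.14137772e+00 -1.33717310e-04  2.29814806e-01] 13.25 [ 0.16904624 -0.62632201 -0.3719159 ] 0.058857746989786186
```

View pics/w9.png

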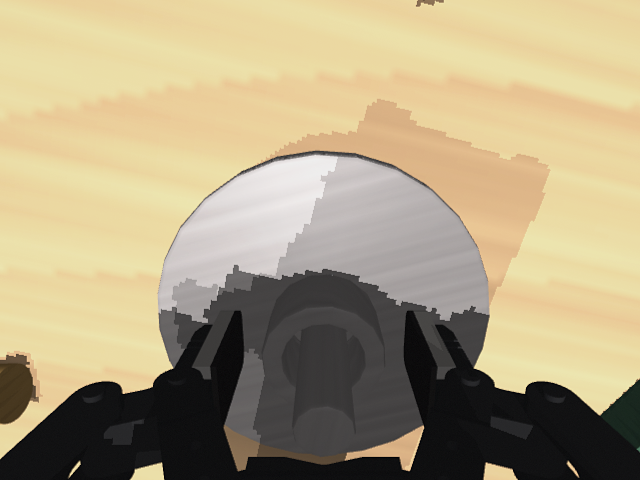

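The collar (about (325,345)) lies centred between the pads, clear of the plate. I'll close fully.

{"fn": "step_arm", "kwargs": {
  "moves": [0,0,0,0,0,0,255,0,0,0,0,0,0,255,0,0,0,0,0,0,255,0,0,0,0,0,0,255,0,0,0,0,0,0,255,0,0,0,0,0,0,255,0,0,0,0,0,0,255],
  "force": 60
}}

```text
time: 14.0
tool_pos: [0.5923, -0.2156, 0.0749]
ee_rot: [3.141, -0.0, 0.23]
contact_force: [-0.6, 0.1, 5.2]
opening: 0.0376
grasp_force: 61.0
```

Gripped at about 38 mm, which is the collar. I'll lift slowly at first.

{"fn": "step_arm", "kwargs": {
  "moves": [0,0,0.1,0,0,0,255,0,0,0.2,0,0,0,255,0,0,0.3,0,0,0,255,0,0,0.4,0,0,0,255,0,0,0.5,0,0,0,255,0,0,0.5,0,0,0,255]
}}

```text
time: 14.6
tool_pos: [0.5923, -0.2156, 0.0875]
ee_rot: [3.141, -0.001, 0.23]
contact_force: [-0.3, -0.3, -1.8]
opening: 0.0383
grasp_force: 60.5
```

The load is 1.8 N, so only the outer lid is held. I'll keep going up.

{"fn": "step_arm", "kwargs": {
  "moves": [0,0,0.3,0,0,0,255,0,0,0.6,0,0,0,255,0,0,0.9,0,0,0,255,0,0,1.2,0,0,0,255,0,0,1.5,0,0,0,255,0,0,1.8,0,0,0,255,0,0,2.1,0,0,0,255,0,0,2.4,0,0,0,255,0,0,2.7,0,0,0,255,0,0,3,0,0,0,255,0,0,3.3,0,0,0,255,0,0,3.5,0,0,0,255,0,0,3.5,0,0,0,255,0,0,3.5,0,0,0,255,0,0,3.5,0,0,0,255,0,0,3.5,0,0,0,255,0,0,3.5,0,0,0,255]
}}

```text
time: 16.3
tool_pos: [0.592, -0.2156, 0.1743]
ee_rot: [-3.141, 0.0, 0.23]
contact_force: [-0.5, -0.0, -3.2]
opening: 0.0376
grasp_force: 60.5
```

Run:
```python
from h import *
s,a=shot('scene','sc10.png');print(s['tool_pos'],s['time'],s['contact_force'],s['opening'],s['grasp_force'])
u,v=map(int,proj(cam('scene'),[.592,-.215,.12]));cv2.imwrite('pics/c10.png',cv2.resize(a[v-75:v+75,u-90:u+90],(720,600))[:,:,::-1])
```

```text
[ 0.59201339 -0.21557195  0.17432159] 16.3 [-0.48274048 -0.01722434 -3.15075529] 0.0376183750940694 60.51822703331709
```

View pics/c10.png

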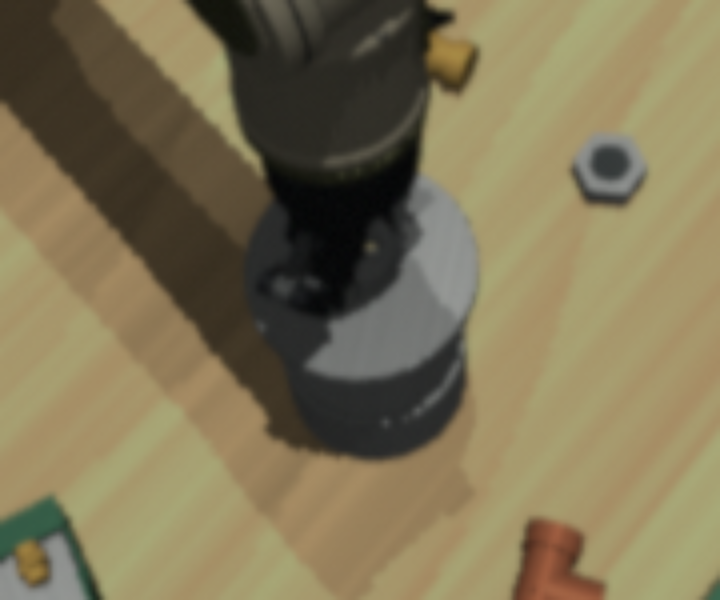

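The outer lid is held level about 99 mm above its seat at (365,280), and the tin stands upright below it. I'm handing in.

```bash
python3 -c "
from cell import robot
print(robot.hand_in())"
```

```text
the job is handed in; nothing more can be done
None
```

I handed the job in with the inner lid seated on the tin and the outer lid held level about 99 mm above its seat; hand-in returned no verdict, so I can't confirm the pass.

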